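# Find the rattling case and hold it up before the background board

### The job

Take the yellow background board out of its rack and lean it, foot on the table, against the front of the orange stand (the side away from the robot). Then find by shaking in the air which one of the three cases rattles; leave the other two lying level on the table about where they were, and do not disturb the mug, the tape roll or the screwdriver. Finish still gripping the rattling case, level, its long side along the board, raised a few centimetres clear of the table about a hand's breadth in front of the middle of the leaning board and touching nothing else: do not put it down.

Things in the scene. Friction and masses are not known exactly. Their poses are not given: they have to be found in the camera images.
- case_a_center (a point): Centre of the magenta parts case: a sealed box 120 mm long (its x), 52 mm wide (y), 50 mm high (z), steel latches 2 mm proud at 43 mm to either side of its middle, 0.3 to 0.42 kg, lying level on the table. Colours swap places; any of the three may be the rattling one. A firm grip (40 N) across the middle does no harm.
- case_b_center (a point): Centre of the dark blue parts case: a sealed box 120 mm long (its x), 52 mm wide (y), 50 mm high (z), steel latches 2 mm proud at 43 mm to either side of its middle, 0.3 to 0.42 kg, lying level on the table. In the rattling one a loose steel ball of 160 g rolls, with 78 mm of play lengthways; the others hold 160 g packed tight in the middle.
- case_c_center (a point): Centre of the sage green parts case: a sealed box 120 mm long (its x), 52 mm wide (y), 50 mm high (z), steel latches 2 mm proud at 43 mm to either side of its middle, 0.3 to 0.42 kg, lying level on the table. Shaken lengthways in strokes of 80 mm or more (or tipped), the ball runs to and knocks on one end, then the other: held level and still after a stroke, the moment on the tool differs by some 0.1 Nm from end to end. A packed case keeps its balance.
- rack: Fixed black rack, 70 x 140 mm, 27 mm high; origin at the table under its middle. A slot 13 mm wide along its y axis, floor 5 mm above the table, holds the board upright.
- board_center (a point): Centre of the loose yellow board: 10 mm thick (its x), 120 mm wide (y), 130 mm high (z), 0.18 kg, faces alike. It starts upright in the rack, centre 70 mm above the table; lift it 30 mm to clear. Pinch it across its thickness at the top edge. With its lower rear edge 25 mm ahead of the stand's front face it leans at 20 degrees and stays by friction.
- stand: Fixed orange stand; origin on the table under the middle of its upright block, which is 30 mm thick (x), 100 mm wide (y) and 70 mm high. Its +x points to its front (away from the robot); the flat front face lies 15 mm ahead of the origin, where the bare table begins. A low foot plate runs to 65 mm behind the origin.
- mug_rim (a point): Middle of the mouth of a blue mug, 90 mm high, 76 mm across, handle on its +y side. Bystander.
- tape: Roll of masking tape lying flat, 90 mm across, 24 mm high; origin under its centre. Bystander.
- driver_grip (a point): Handle of a green screwdriver lying along x of its frame. Bystander.
Not all that is in view belongs to the job. Of the things shaped like the part that bears board_center, the yellow one is meant.

How it is judged:
On the way, in this order (a step that is already met when the one before it is completed fails the run):
1. the board leans on the front of the stand, let go and at rest (angle between board_center's own z axis and vertical between 0.14 and 0.65 rad and contact force between board and stand above 0.05 N and contact force between board and the fingers below 0.05 N and x of board_center in the frame of stand between 0.015 and 0.075 m and y of board_center in the frame of stand between -0.04 and 0.04 m and angle between the y axis of board and the y axis of stand, either way round below 0.35 rad and height (world z) of board_center below 0.075 m and linear speed of board below 0.03 m/s), for 0.3 s.
2. the rattling case is shaken, held in the air (((distance between loose_ball_center and case_a_center below 0.06 m and height (world z) of case_a_center above 0.035 m and contact force between case_a and the fingers above 0.5 N and (linear speed of case_a above 0.12 m/s or angular speed of case_a above 1 rad/s)) or (distance between loose_ball_center and case_b_center below 0.06 m and height (world z) of case_b_center above 0.035 m and contact force between case_b and the fingers above 0.5 N and (linear speed of case_b above 0.12 m/s or angular speed of case_b above 1 rad/s)) or (distance between loose_ball_center and case_c_center below 0.06 m and height (world z) of case_c_center above 0.035 m and contact force between case_c and the fingers above 0.5 N and (linear speed of case_c above 0.12 m/s or angular speed of case_c above 1 rad/s)))), for 0.04 s.
At the end, for the whole second after the job is handed in: Board leans 8 to 37 deg on the stand front, released, within 40 mm of its middle. Rattling case gripped, still, level, along the board, centre 50-160 mm up, 75-210 mm ahead of the stand origin, within 45 mm of its midline, touching nothing else. Other two level, near their start (100 mm) (all of step 1 and ((distance between loose_ball_center and case_a_center below 0.06 m and height (world z) of case_a_center between 0.05 and 0.16 m and angle between case_a_center's own z axis and vertical below 0.3 rad and angle between the x axis of case_a and the y axis of stand, either way round below 0.35 rad and x of case_a_center in the frame of stand between 0.075 and 0.21 m and y of case_a_center in the frame of stand between -0.045 and 0.045 m and contact force between case_a and the fingers above 1 N and contact force between case_a and board below 0.05 N and contact force between case_a and stand below 0.05 N and linear speed of case_a below 0.05 m/s and height (world z) of each of case_b_center, case_c_center below 0.03 m and angle between each of case_b_center, case_c_center's own z axis and vertical below 0.1 rad and distance of each of case_b_center, case_c_center from where it was at the start of the episode below 0.1 m and linear speed of each of case_b, case_c below 0.03 m/s and contact force between each of case_b, case_c and the fingers below 0.05 N) or (distance between loose_ball_center and case_b_center below 0.06 m and height (world z) of case_b_center between 0.05 and 0.16 m and angle between case_b_center's own z axis and vertical below 0.3 rad and angle between the x axis of case_b and the y axis of stand, either way round below 0.35 rad and x of case_b_center in the frame of stand between 0.075 and 0.21 m and y of case_b_center in the frame of stand between -0.045 and 0.045 m and contact force between case_b and the fingers above 1 N and contact force between case_b and board below 0.05 N and contact force between case_b and stand below 0.05 N and linear speed of case_b below 0.05 m/s and height (world z) of each of case_a_center, case_c_center below 0.03 m and angle between each of case_a_center, case_c_center's own z axis and vertical below 0.1 rad and distance of each of case_a_center, case_c_center from where it was at the start of the episode below 0.1 m and linear speed of each of case_a, case_c below 0.03 m/s and contact force between each of case_a, case_c and the fingers below 0.05 N) or (distance between loose_ball_center and case_c_center below 0.06 m and height (world z) of case_c_center between 0.05 and 0.16 m and angle between case_c_center's own z axis and vertical below 0.3 rad and angle between the x axis of case_c and the y axis of stand, either way round below 0.35 rad and x of case_c_center in the frame of stand between 0.075 and 0.21 m and y of case_c_center in the frame of stand between -0.045 and 0.045 m and contact force between case_c and the fingers above 1 N and contact force between case_c and board below 0.05 N and contact force between case_c and stand below 0.05 N and linear speed of case_c below 0.05 m/s and height (world z) of each of case_a_center, case_b_center below 0.03 m and angle between each of case_a_center, case_b_center's own z axis and vertical below 0.1 rad and distance of each of case_a_center, case_b_center from where it was at the start of the episode below 0.1 m and linear speed of each of case_a, case_b below 0.03 m/s and contact force between each of case_a, case_b and the fingers below 0.05 N))); the arm keeps its last pose, push and grip.
It fails at once if the mug is moved by more than 30 mm (distance of mug_rim from where it was at the start of the episode above 0.03 m).
It fails at once if the tape roll is moved by more than 30 mm (distance of tape from where it was at the start of the episode above 0.03 m).
It fails at once if the screwdriver is moved by more than 30 mm (distance of driver_grip from where it was at the start of the episode above 0.03 m).
It also fails if it takes over 72 s, if anything falls off the work surface, if the arm or the gripper's body presses on something with over 40 N, if the wrist force passes 120 N, or if a joint passes its speed limit or range.

### The arm

A 6-joint arm with a two-finger parallel gripper is mounted at the origin on the work surface. World frame = base frame: x ahead of the robot, y to its left, z up, the work surface at z = 0. Lengths are in m, angles in rad, forces in N, time in s.
With the tool pointing down it reaches from about 0.375 to 0.975 m from the base axis. Payload 3.8 kg.
Tool frame: the origin (TCP) lies at the very end of the fingers, on their centre line; the grasp point (between the pads) lies 19 mm behind it (bot.grip_point_offset is the distance from the TCP to the grasp point, in m); z points along the fingers, x is the direction in which the jaws open and shut, and the axes are right-handed (so a half turn about z gives the same grasp; the last joint's range is limited). The gripper opens to 85 mm and grips with 20 to 120 N. Pads are 22 mm wide; open, the fingers measure 114 mm over their backs; the gripper's body (76 mm by 85 mm) begins 54 mm behind the grasp point. The pads swing forward as they close: fully open they stand 13 mm farther back than shut.
Start: joints at [-1.192, 0.264, 1.604, -0, 1.274, -0.037], TCP at [0.273, -0.617, 0.231] pointing down, gripper open.
Joint ranges: [-2.63, 2.63], [-0.94, 2.18], [0.31, 2.57], [-1.31, 4.45], [0, 2.66], [-2.55, 2.55]. Speed limits (rad/s): [2.57, 2.57, 3.14, 3.14, 3.14, 3.14].

### API

Orientations are given as a rotation vector (axis times angle).
In Python, from workcell import bot, read_camera gives the robot as it stands.
- The arm moves only by the tool arm_command, never from a script. Its argument "rows" is a list of rows, each an object with "delta_rot": the turn, a rotation vector about the tool's x, y, z in rad, a list of three; "xyz": the shift along the tool's x, y, z in m, a list of three; "gripper": the finger opening in m, from 0 to 0.0854. A call has 1 to 12 rows; each row shifts and turns the commanded pose from where the row before left it, along the tool's axes as they then stand; what a row does not reach is not made up. A row lasts 1/10 s, in which the tool goes at most 50 mm and 8.59 degrees, less where a joint would pass 70% of its speed; a pose out of reach is approached as far as the arm can. A call is refused whole if a number of a shift passes 0.05 or a number of a turn 0.15, either way. A call with a gripper value outside its range is refused whole. The fingers move at their own pace and stop on an object; "force" is the grip in N (left out, the last holds). Time passes only in rows, so rows that do not move let the fingers close. It gives the time, the measured TCP pose, the force and the opening at its end, in the units of the state.
- bot.read_state(): the state, without advancing time (a new reading comes with each control period).
- read_camera(name): name is "scene" or "top"; returns a dict with "pixels" (384x512x3 uint8, red, green, blue), "range_z" (384x512 float32, m along the optical axis (not along the pixel's ray), 0 where there is no reading), "intrinsics" (3x3 intrinsics, pixels), "camera_from_world" (4x4, takes a point from world to camera coordinates). Camera axes: x right, y up, looking along -z (the intrinsics and any distortion apply to the point x, -y, -z); pixel columns grow to the right and rows downward; lengths in m; the calibration is good to about 2 mm. A picture is of the moment at which its call begins.
- bot.finish_job(): hands the job in, once; it reports no verdict.
The state is a dict: "time": time; "q": joint angles; "joint_vel": joint speeds; "joint_torque": joint torques, N m; "tool_pos": TCP position; "tcp_rot": TCP orientation; "wrist_force": force on the tool from outside, world axes, zero at the start; "torque": the same for the moment, N m; "width": opening from 0.0 (shut) to 1.0 (fully open).
Only numpy, scipy, OpenCV 4.12 (cv2) and the standard library are available. Lean on these libraries where they do the work, as an engineer would, in place of code of your own. Each camera call takes 0.05 s, during which the arm holds its last target.

## Working session

There is one attempt and no reset: what is moved stays moved. The work goes in short steps, Python scripts to look and compute and a tool call to move; the robot and the scene stay as the last step left them, time stands still between calls to the robot, and variables do not carry over. Pictures are saved under pics/ and viewed, and the job is handed in when it is done.

Besides the shell and the picture viewer there is one more tool, called after "Request:" in YAML: its name, and indented under it one key for each argument. arm_command: Moves the arm, as the interface text tells. Its arguments: {"type":"object","properties":{"rows":{"type":"array","items":{"type":"object","properties":{"delta_rot":{"type":"array","items":{"type":"number"}},"xyz":{"type":"array","items":{"type":"number"}},"gripper":{"type":"number"}}}},"force":{"type":"number"}},"required":["rows"]}

```bash
ls; mkdir -p pics
python3 - <<'E'
from workcell import bot, read_camera
import cv2,numpy as np
print(bot.read_state(), bot.grip_point_offset)
for n in ("scene","top"):
    c=read_camera(n); np.savez(f"{n}0.npz",**c)
    cv2.imwrite(f"pics/{n}0.png",cv2.cvtColor(c["pixels"],cv2.COLOR_RGB2BGR))
    print(n,c["intrinsics"],c["camera_from_world"])
E
```

```text
pics
{'time': 0.0, 'q': array([-1.19193519e+00,  2.64770304e-01,  1.60538454e+00,  1.03373079e-05,
        1.27368748e+00, -3.69244365e-02]), 'joint_vel': array([ 0.00040378,  0.00303117, -0.00037672,  0.00014094,  0.00155364,
       -0.00090242]), 'joint_torque': array([ 1.14074286e-03, -5.15108871e+01, -3.67315793e+01,  2.53407006e-04,
        1.28214707e-02, -2.31199192e-05]), 'tool_pos': array([ 0.27235372, -0.61681477,  0.22994477]), 'tcp_rot': array([-2.63101458,  1.71439802,  0.00287731]), 'wrist_force': array([ 0.65594158, -0.48232687, -0.31806218]), 'torque': array([0.02313291, 0.03973204, 0.03634328]), 'width': 1.0005188248461079} 0.0187
scene [[424.51880393   0.         256.89498877]
 [  0.         424.51880393 190.69045985]
 [  0.           0.           1.        ]] [[ 3.18426645e-01  9.47947002e-01  9.76484590e-04 -1.85599050e-01]
 [-5.94365171e-01  1.98851632e-01  7.79222735e-01  2.67323219e-01]
 [ 7.38467680e-01 -2.48705670e-01  6.26746340e-01 -1.51059077e+00]
 [ 0.00000000e+00  0.00000000e+00  0.00000000e+00  1.00000000e+00]]
top [[387.39432633   0.         254.10048815]
 [  0.         387.39432633 191.1649633 ]
 [  0.           0.           1.        ]] [[-0.00350793 -0.99998993 -0.00279802  0.02669713]
 [ 0.99122029 -0.00384697  0.13216481 -0.53687188]
 [-0.13217425 -0.00230983  0.99122381 -1.02180965]
 [ 0.          0.          0.          1.        ]]
```

View pics/scene0.png

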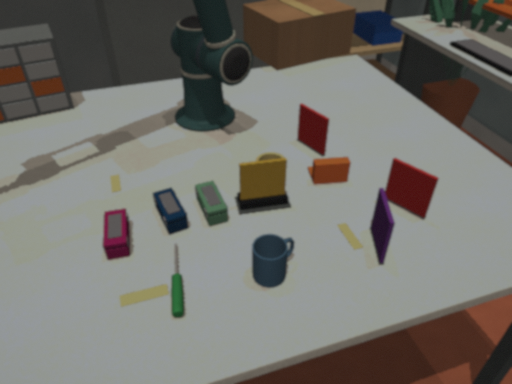

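View pics/top0.png

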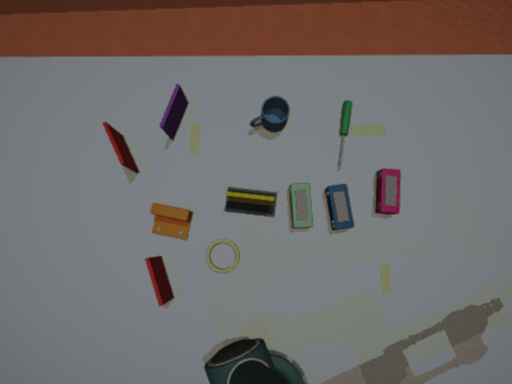

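```bash
cat > h.py <<'E'
import numpy as np, cv2
from scipy.spatial.transform import Rotation as R
def cloud(c):
    K=c["intrinsics"];d=c["range_z"].astype(float);v,u=np.mgrid[:d.shape[0],:d.shape[1]]
    p=np.stack([(u-K[0,2])/K[0,0]*d,-(v-K[1,2])/K[1,1]*d,-d,np.ones_like(d)],-1)
    w=p@np.linalg.inv(c["camera_from_world"]).T
    w=w[...,:3]; w[d==0]=np.nan; return w
def rect(w,m,zlo,zhi):
    q=w[m&(w[...,2]>zlo)&(w[...,2]<zhi)]
    r=cv2.minAreaRect((q[:,:2]*1000).astype(np.float32)); 
    return len(q),np.round(r[0],1),np.round(r[1],1),round(r[2],1),np.round(np.percentile(q[:,2],[5,50,95])*1000,1)
E
python3 - <<'E'
from h import *
for n in ("top","scene"):
    c=dict(np.load(f"{n}0.npz")); w=cloud(c)
    hsv=cv2.cvtColor(c["pixels"],cv2.COLOR_RGB2HSV)
    I=c["pixels"]
    if n=="top":
        for nm,(u,v) in dict(mag=(388,190),blue=(340,206),green=(301,205),board=(250,198),stand=(172,213),rack=(250,207),mug=(274,115),tape=(223,256),drv=(346,118),table=(300,300)).items():
            print(nm,np.round(w[v,u]*1000),hsv[v,u])
        boxes=dict(mag=(370,408,160,222),blue=(320,360,175,237),green=(284,318,175,235),board=(215,285,180,204),stand=(145,200,198,245),rack=(215,285,180,225))
        for nm,(a,b,cc,d) in boxes.items():
            m=np.zeros(w.shape[:2],bool);m[cc:d,a:b]=1
            for lo,hi in ((.04,.056),(.06,.075),(.10,.15),(.012,.03)):
                try: print(nm,lo,hi,*rect(w,m,lo,hi))
                except Exception as e: pass
    y=[(150,340,120,260)] if n=="top" else [(90,370,130,290)]
    for i,(a,b,cc,d) in enumerate(y):
        cv2.imwrite(f"pics/crop_{n}.png",cv2.cvtColor(cv2.resize(I[cc:d,a:b],None,fx=780/(b-a),fy=780/(b-a),interpolation=cv2.INTER_CUBIC),cv2.COLOR_RGB2BGR)[:600])
E
```

```text
mag [ 536. -335.   53.] [12 14 93]
blue [ 494. -206.   48.] [15 15 99]
green [ 497. -101.   52.] [ 13  18 102]
board [507.  35. 132.] [ 25 201  85]
stand [475. 240.  70.] [ 17 187 123]
rack [494.  36.  28.] [ 0  0 19]
mug [762. -33.   6.] [102 112  80]
tape [361. 111.  -0.] [106  21 134]
drv [ 746. -236.   26.] [ 66 161 100]
table [243. -99.   0.] [108  19 132]
mag 0.04 0.056 896 [ 535.4 -341.3] [ 54.3 120.3] 86.0 [45.6 50.9 54.4]
mag 0.012 0.03 89 [ 528.3 -320.3] [127.   42.7] 16.9 [13.3 22.1 28.6]
blue 0.04 0.056 892 [ 493.2 -207.4] [120.1  56. ] 8.3 [46.3 50.8 54.3]
blue 0.012 0.03 50 [ 489.5 -181.5] [118.9   4.7] 7.6 [13.2 22.  28.1]
green 0.04 0.056 888 [ 497.3 -102.2] [120.2  56.7] 3.4 [46.4 50.6 53.8]
green 0.012 0.03 23 [479.9 -78.6] [94.6 18.7] 16.0 [14.3 21.3 29.6]
board 0.04 0.056 25 [507.6  42.4] [94.   0.9] 83.4 [41.9 49.8 55.9]
board 0.06 0.075 25 [507.2  39.5] [108.5   0.8] 83.0 [60.9 67.4 74.3]
board 0.1 0.15 264 [511.6  34.3] [119.2  10.6] 83.2 [108.5 134.3 137.8]
board 0.012 0.03 162 [523.4  33.2] [131.9  36.3] 89.8 [20.7 26.7 29.6]
stand 0.04 0.056 18 [464.1 238.5] [25.7 88.3] 6.8 [40.7 49.8 53.8]
stand 0.06 0.075 432 [479.1 246.4] [99.5 29.9] 78.3 [66.4 69.7 72.7]
stand 0.012 0.03 35 [457.2 249.6] [95.8 77.2] 76.2 [12.1 13.3 28. ]
rack 0.04 0.056 29 [506.7  34.3] [110.3   1. ] 83.2 [42.1 49.6 55.9]
rack 0.06 0.075 25 [507.2  39.5] [108.5   0.8] 83.0 [60.9 67.4 74.3]
rack 0.1 0.15 264 [511.6  34.3] [119.2  10.6] 83.2 [108.5 134.3 137.8]
rack 0.012 0.03 446 [511.3  33.6] [129.2  50.1] 83.3 [19.6 26.7 29.6]
```

View pics/crop_top.png

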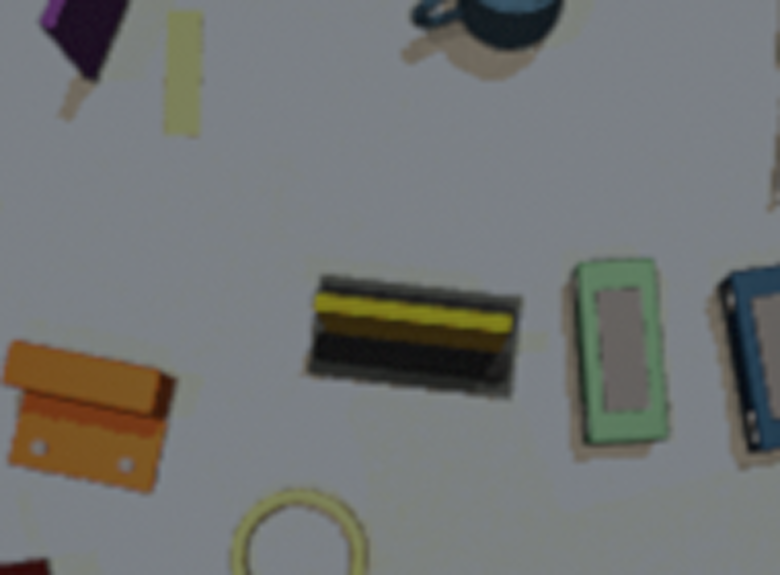

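View pics/crop_scene.png

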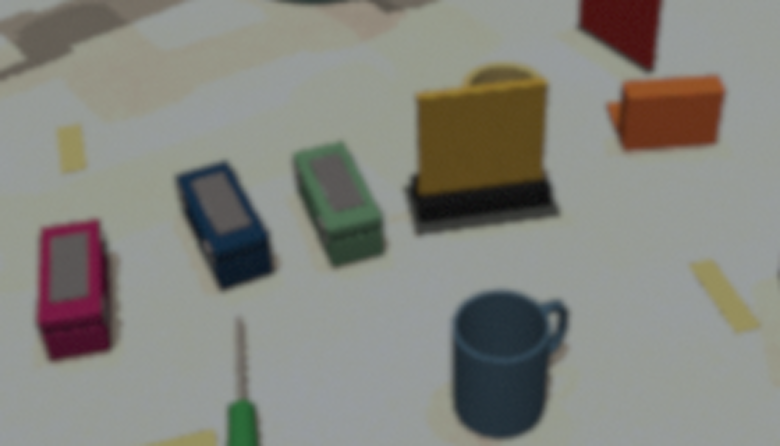

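Candidates for "the board" in the top view: yellow upright in the black rack (251,198), red boards (121,148) and (160,280), and the purple one (174,112). I choose the yellow one. The crop confirms it: 119 × 10.6 mm top edge, at about 135 mm height. The magenta, dark blue and green cases are at (388,190), (340,206) and (301,205), and the stand's block is at (172,213).

```bash
cat >> h.py <<'E'
def goalR(head_deg,tilt_deg=0,axhead=None):
    # tool x at world heading head (horizontal when tilt 0), z down; tilt>0: tool z swings toward +tool x
    h=np.radians(head_deg); x=np.array([np.cos(h),np.sin(h),0]); z=np.array([0,0,-1.]); y=np.cross(z,x)
    M=np.stack([x,y,z],1)
    return R.from_matrix(M)*R.from_euler('y',tilt_deg,degrees=True)
def plan(pos,head,tilt=0,st=None):
    from workcell import bot
    st=st or bot.read_state()
    Rc=R.from_rotvec(st['tcp_rot']); Rg=goalR(head,tilt)
    best=(Rc.inv()*Rg).as_rotvec()
    dp=np.array(pos)-st['tool_pos']
    print('t',round(st['time'],2),'pos',np.round(st['tool_pos'],4),'xhead',round(float(np.degrees(np.arctan2(*Rc.as_matrix()[1::-1,0]))),2),'zdir',np.round(Rc.as_matrix()[:,2],3),'w',round(st['width'],3))
    print('turn',np.round(best,4),'shift in cur frame',np.round(Rc.inv().apply(dp),4),'shift in goal frame',np.round(Rg.inv().apply(dp),4))
    print('q',np.round(st['q'],2),'F',np.round(st['wrist_force'],2),'T',np.round(st['torque'],3))
E
python3 - <<'E'
from h import *
plan([.511,.034,.2],-6.8)
c=dict(np.load("scene0.npz")); w=cloud(c)
m=np.zeros(w.shape[:2],bool);m[150:200,230:295]=1
print(rect(w,m,.1,.14));print(rect(w,m,.129,.14))
m=np.zeros(w.shape[:2],bool);m[150:190,305:355]=1
print(rect(w,m,.066,.08),rect(w,m,.015,.06))
E
```

```text
t 0.1 pos [ 0.2724 -0.6169  0.2301] xhead -66.17 zdir [-0.001  0.002 -1.   ] w 0.997
turn [-0.0011  0.0018 -1.0363] shift in cur frame [-0.499  -0.4812  0.0311] shift in goal frame [ 0.1598 -0.6745  0.0301]
q [-1.19  0.26  1.61  0.    1.27 -0.04] F [ 0.07 -0.49 -0.45] T [ 0.022 -0.01  -0.027]
(629, array([516.1,  36.4]), array([119. ,  15.2]), 83.5, array([102. , 121.3, 135.7]))
(196, array([515.4,  36.8]), array([118.2,  14.4]), 83.9, array([129.7, 134.1, 136.7]))
(255, array([483.8, 248.7]), array([99.6, 34.2]), 79.3, array([67. , 69.6, 71.9])) (493, array([425.8, 259.7]), array([100.3, 153.3]), 79.4, array([17.1, 37.3, 57.7]))
```

Request:
arm_command:
  rows:
    - {"delta_rot":[0,0,-0.148],"xyz":[0,0,0],"gripper":0.045}
    - {"delta_rot":[0,0,-0.148],"xyz":[0,0,0],"gripper":0.045}
    - {"delta_rot":[0,0,-0.148],"xyz":[0,0,0],"gripper":0.045}
    - {"delta_rot":[0,0,-0.148],"xyz":[0,0,0],"gripper":0.045}
    - {"delta_rot":[0,0,-0.148],"xyz":[0,0,0],"gripper":0.045}
    - {"delta_rot":[0,0,-0.148],"xyz":[0,0,0],"gripper":0.045}
    - {"delta_rot":[0,0,-0.148],"xyz":[0,0,0],"gripper":0.045}
  force: 40

```text
time: 0.8
tool_pos: [0.2725, -0.6171, 0.2305]
tcp_rot: [-3.135, 0.177, 0.001]
wrist_force: [0.1, -0.4, 0.2]
width: 0.529
```

Request:
arm_command:
  rows:
    - {"delta_rot":[0,0,0],"xyz":[0.011,-0.045,0.002],"gripper":0.045}
    - {"delta_rot":[0,0,0],"xyz":[0.011,-0.045,0.002],"gripper":0.045}
    - {"delta_rot":[0,0,0],"xyz":[0.011,-0.045,0.002],"gripper":0.045}
    - {"delta_rot":[0,0,0],"xyz":[0.011,-0.045,0.002],"gripper":0.045}
    - {"delta_rot":[0,0,0],"xyz":[0.011,-0.045,0.002],"gripper":0.045}
    - {"delta_rot":[0,0,0],"xyz":[0.011,-0.045,0.002],"gripper":0.045}
    - {"delta_rot":[0,0,0],"xyz":[0.011,-0.045,0.002],"gripper":0.045}
    - {"delta_rot":[0,0,0],"xyz":[0.011,-0.045,0.002],"gripper":0.045}
    - {"delta_rot":[0,0,0],"xyz":[0.011,-0.045,0.002],"gripper":0.045}
    - {"delta_rot":[0,0,0],"xyz":[0.011,-0.045,0.002],"gripper":0.045}
    - {"delta_rot":[0,0,0],"xyz":[0.011,-0.045,0.002],"gripper":0.045}
    - {"delta_rot":[0,0,0],"xyz":[0.011,-0.045,0.002],"gripper":0.045}

```text
time: 2.0
tool_pos: [0.4678, -0.0951, 0.207]
tcp_rot: [3.136, -0.187, -0.0]
wrist_force: [0.1, -0.3, -0.1]
width: 0.529
```

Run:
```python
from h import *
plan([.512,.0345,.2],-6.8)
```

```text
t 2.0 pos [ 0.4678 -0.0951  0.207 ] xhead -6.83 zdir [-0. -0. -1.] w 0.529
turn [ 0.      0.0001 -0.0004] shift in cur frame [ 0.0285 -0.1339  0.007 ] shift in goal frame [ 0.0285 -0.1339  0.007 ]
q [-0.25 -0.1   2.04 -0.    1.2  -0.13] F [ 0.06 -0.32 -0.12] T [ 0.057 -0.057  0.046]
```

Request:
arm_command:
  rows:
    - {"delta_rot":[0,0,0],"xyz":[0.0095,-0.0447,0.0023],"gripper":0.045}
    - {"delta_rot":[0,0,0],"xyz":[0.0095,-0.0447,0.0023],"gripper":0.045}
    - {"delta_rot":[0,0,0],"xyz":[0.0095,-0.0445,0.0023],"gripper":0.045}
    - {"delta_rot":[0,0,0],"xyz":[0,0,0.02],"gripper":0.045}

```text
time: 2.4
tool_pos: [0.5152, 0.0375, 0.1826]
tcp_rot: [-3.134, 0.178, -0.01]
wrist_force: [0.5, -1.4, 0.2]
width: 0.524
```

Run:
```python
from h import *
from workcell import read_camera
plan([.512,.0345,.105],-6.8)
for n in("top","scene"):
    c=read_camera(n)["pixels"]
    a,b,cc,d=(170,330,130,250) if n=="top" else (200,340,100,220)
    cv2.imwrite(f"pics/a_{n}.png",cv2.cvtColor(cv2.resize(c[cc:d,a:b],None,fx=5,fy=5,interpolation=cv2.INTER_CUBIC)[:600],cv2.COLOR_RGB2BGR))
```

```text
t 2.4 pos [0.5152 0.0375 0.1826] xhead -6.52 zdir [ 0.006  0.002 -1.   ] w 0.524
turn [-0.0029 -0.0059  0.0049] shift in cur frame [-0.0033  0.0036  0.0776] shift in goal frame [-0.0029  0.0034  0.0776]
q [ 0.02 -0.    2.    0.    1.14  0.14] F [ 0.54 -1.37  0.23] T [0.042 0.009 0.028]
```

View pics/a_scene.png

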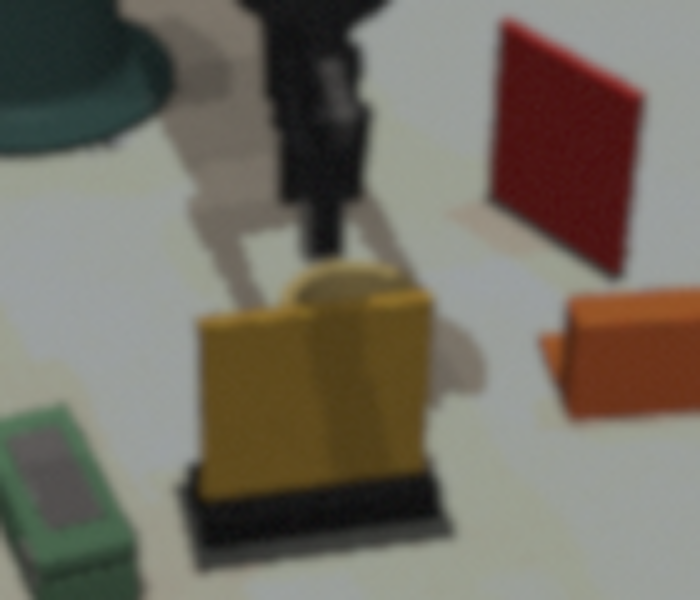

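The fingers are over the middle of the yellow board's top edge at (325,290), and the board stands upright in its rack.

Request:
arm_command:
  rows:
    - {"delta_rot":[0,0,0],"xyz":[0,0,0],"gripper":0.045}
    - {"delta_rot":[0,0,0],"xyz":[0,0,0.025],"gripper":0.045}
    - {"delta_rot":[0,0,0],"xyz":[0,0,0.025],"gripper":0.045}
    - {"delta_rot":[0,0,0],"xyz":[0,0,0.025],"gripper":0.045}
    - {"delta_rot":[0,0,0],"xyz":[0,0,0],"gripper":0.045}

```text
time: 3.0
tool_pos: [0.509, 0.0313, 0.1027]
tcp_rot: [3.135, -0.19, -0.01]
wrist_force: [-0.1, 0.4, -0.9]
width: 0.523
```

Run:
```python
from h import *
plan([.512,.0345,.105],-6.8)
```

```text
t 3.0 pos [0.509  0.0313 0.1027] xhead -6.94 zdir [-0.006 -0.    -1.   ] w 0.523
turn [ 0.001   0.0063 -0.0025] shift in cur frame [ 0.0025 -0.0035 -0.0024] shift in goal frame [ 0.0026 -0.0035 -0.0023]
q [ 0.01  0.08  2.08 -0.    1.    0.13] F [-0.14  0.35 -0.95] T [ 0.041  0.058 -0.024]
```

Request:
arm_command:
  rows:
    - {"delta_rot":[0,0,0],"xyz":[0.001,-0.002,0],"gripper":0.045}
    - {"delta_rot":[0,0,0],"xyz":[0,0,0],"gripper":0.0}
    - {"delta_rot":[0,0,0],"xyz":[0,0,0],"gripper":0.0}
    - {"delta_rot":[0,0,0],"xyz":[0,0,0],"gripper":0.0}
    - {"delta_rot":[0,0,0],"xyz":[0,0,0],"gripper":0.0}
    - {"delta_rot":[0,0,0],"xyz":[0,0,0],"gripper":0.0}

```text
time: 3.6
tool_pos: [0.5145, 0.0344, 0.1072]
tcp_rot: [3.136, -0.187, 0.005]
wrist_force: [-0.3, -0.8, 6.2]
width: 0.109
```

Run:
```python
from h import *
plan([.512,.0345,.105],-6.8)
```

```text
t 3.6 pos [0.5145 0.0344 0.1072] xhead -6.81 zdir [ 0.003 -0.    -1.   ] w 0.109
turn [-0.0001 -0.0029 -0.0002] shift in cur frame [-0.0025  0.0002  0.0022] shift in goal frame [-0.0025  0.0002  0.0022]
q [ 0.02  0.08  2.07 -0.    1.    0.14] F [-0.26 -0.77  6.16] T [-0.111  0.196  0.021]
```

Request:
arm_command:
  rows:
    - {"delta_rot":[0,0,0],"xyz":[0,0,-0.015],"gripper":0.0}
    - {"delta_rot":[0,0,0],"xyz":[0,0,-0.02],"gripper":0.0}
    - {"delta_rot":[0,0,0],"xyz":[0,0,-0.03],"gripper":0.0}
    - {"delta_rot":[0,0,0],"xyz":[0,0,-0.03],"gripper":0.0}
    - {"delta_rot":[0,0,0],"xyz":[0,0,-0.02],"gripper":0.0}
    - {"delta_rot":[0,0,0],"xyz":[0,0,0],"gripper":0.0}
    - {"delta_rot":[0,0,0],"xyz":[0,0,0],"gripper":0.0}

```text
time: 4.3
tool_pos: [0.513, 0.0345, 0.22]
tcp_rot: [-3.136, 0.187, -0.0]
wrist_force: [-0.8, 1.0, -1.6]
width: 0.111
```

Run:
```python
from h import *
from workcell import read_camera
plan([.4916,.2447,.150],-11.2,20)
plan([.4916,.2447,.150],-11.2,0)
c=read_camera("scene")["pixels"]
cv2.imwrite(f"pics/b.png",cv2.cvtColor(cv2.resize(c[60:260,180:420],None,fx=3,fy=3,interpolation=cv2.INTER_CUBIC),cv2.COLOR_RGB2BGR))
```

```text
t 4.3 pos [0.513  0.0345 0.22  ] xhead -6.81 zdir [ 0. -0. -1.] w 0.111
turn [-0.0134  0.3488  0.0758] shift in cur frame [-0.0462 -0.2062  0.07  ] shift in goal frame [-0.0821 -0.202   0.0446]
q [ 0.02 -0.03  1.96 -0.    1.22  0.14] F [-0.78  0.96 -1.6 ] T [0.016 0.023 0.048]
t 4.3 pos [0.513  0.0345 0.22  ] xhead -6.81 zdir [ 0. -0. -1.] w 0.111
turn [-0.     -0.0001  0.0766] shift in cur frame [-0.0462 -0.2062  0.07  ] shift in goal frame [-0.0619 -0.202   0.07  ]
q [ 0.02 -0.03  1.96 -0.    1.22  0.14] F [-0.78  0.96 -1.6 ] T [0.016 0.023 0.048]
```

View pics/b.png

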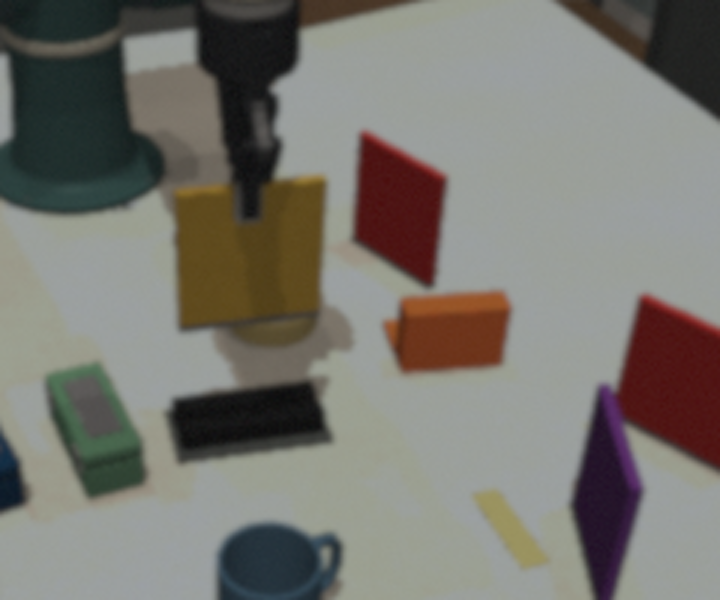

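Request:
arm_command:
  rows:
    - {"delta_rot":[0,0,0.0766],"xyz":[0,0,0],"gripper":0.0}
    - {"delta_rot":[0,0,0],"xyz":[-0.0103,-0.0337,0],"gripper":0.0}
    - {"delta_rot":[0,0,0],"xyz":[-0.0103,-0.0337,0],"gripper":0.0}
    - {"delta_rot":[0,0,0],"xyz":[-0.0103,-0.0337,0],"gripper":0.0}
    - {"delta_rot":[0,0,0],"xyz":[-0.0103,-0.0337,0],"gripper":0.0}
    - {"delta_rot":[0,0,0],"xyz":[-0.0103,-0.0337,0],"gripper":0.0}
    - {"delta_rot":[0,0,0],"xyz":[-0.0103,-0.0335,0],"gripper":0.0}
    - {"delta_rot":[0,0.1165,0],"xyz":[0,0,0],"gripper":0.0}
    - {"delta_rot":[0,0.1165,0],"xyz":[0,0,0],"gripper":0.0}
    - {"delta_rot":[0,0.1165,0],"xyz":[0,0,0],"gripper":0.0}
    - {"delta_rot":[0,0,0],"xyz":[0,0,0],"gripper":0.0}
    - {"delta_rot":[0,0,0],"xyz":[0,0,0],"gripper":0.0}

```text
time: 5.55
tool_pos: [0.4902, 0.2444, 0.2183]
tcp_rot: [3.046, -0.296, 0.531]
wrist_force: [0.6, 0.1, -1.7]
width: 0.106
```

Run:
```python
from h import *
from workcell import read_camera
plan([.4916,.2447,.108],-11.2,20)
c=read_camera("top"); w=cloud(c); hsv=cv2.cvtColor(c["pixels"],cv2.COLOR_RGB2HSV)
cc=read_camera("scene"); w2=cloud(cc); hs2=cv2.cvtColor(cc["pixels"],cv2.COLOR_RGB2HSV)
for W,H in((w,hsv),(w2,hs2)):
    m=(H[...,0]>20)&(H[...,0]<32)&(H[...,1]>150)
    q=W[m&(W[...,2]>.05)&(W[...,0]>.4)&(W[...,0]<.65)&(abs(W[...,1]-.245)<.09)]
    if len(q)<50: print(len(q)); continue
    ctr=q.mean(0); n=np.linalg.svd(q-ctr)[2][2]; 
    print(len(q),ctr.round(3),n.round(3),'tilt',np.degrees(np.arcsin(abs(n[2]))).round(1),'head',np.degrees(np.arctan(n[1]/n[0])).round(1), q.min(0).round(3),q.max(0).round(3))
a=cv2.resize(c["pixels"][140:300,110:270],None,fx=2.4,fy=2.4,interpolation=cv2.INTER_CUBIC)
b=cv2.resize(cc["pixels"][90:250,250:410],None,fx=2.4,fy=2.4,interpolation=cv2.INTER_CUBIC)
cv2.imwrite(f"pics/c.png",cv2.cvtColor(np.hstack([a,b]),cv2.COLOR_RGB2BGR))
```

```text
t 5.55 pos [0.4902 0.2444 0.2183] xhead -11.06 zdir [ 0.332 -0.067 -0.941] w 0.106
turn [0.0018 0.0039 0.0023] shift in cur frame [-0.036  -0.0009  0.1042] shift in goal frame [-0.0364 -0.0006  0.1041]
q [ 0.57 -0.13  2.08 -0.29  0.95  0.9 ] F [ 0.63  0.08 -1.7 ] T [-0.011  0.262  0.005]
514 [0.496 0.221 0.202] [-0.923  0.194 -0.332] tilt 19.4 head -11.9 [0.466 0.179 0.13 ] [0.528 0.302 0.363]
546 [0.508 0.24  0.189] [ 0.926 -0.177  0.334] tilt 19.5 head -10.9 [0.477 0.181 0.132] [0.54  0.302 0.245]
```

View pics/c.png

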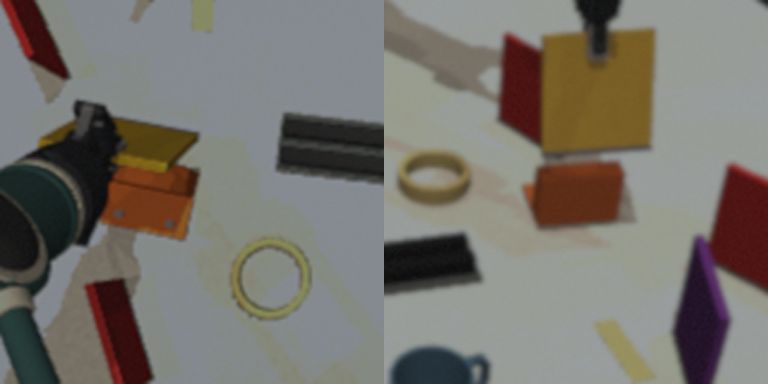

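The board is held at about 19.5° and centred above the stand front. The scene crop shows its lower edge at (597,150), above the orange block at (580,195).

Request:
arm_command:
  rows:
    - {"delta_rot":[0,0,0],"xyz":[-0.009,0,0.026],"gripper":0.0}
    - {"delta_rot":[0,0,0],"xyz":[-0.009,0,0.026],"gripper":0.0}
    - {"delta_rot":[0,0,0],"xyz":[-0.009,0,0.026],"gripper":0.0}
    - {"delta_rot":[0,0,0],"xyz":[-0.009,0,0.025],"gripper":0.0}
    - {"delta_rot":[0,0,0],"xyz":[0,0,0],"gripper":0.0}
    - {"delta_rot":[0,0,0],"xyz":[0,0,0],"gripper":0.0}

```text
time: 6.25
tool_pos: [0.4942, 0.2439, 0.1113]
tcp_rot: [3.045, -0.301, 0.536]
wrist_force: [0.5, 1.0, -1.6]
width: 0.108
```

Run:
```python
from h import *
from workcell import read_camera
plan([.4916,.2447,.098],-11.2,20)
cc=read_camera("scene"); c=read_camera("top")
a=cv2.resize(c["pixels"][140:300,110:270],None,fx=2.4,fy=2.4,interpolation=cv2.INTER_CUBIC)
b=cv2.resize(cc["pixels"][120:220,280:380],None,fx=3.84,fy=3.84,interpolation=cv2.INTER_CUBIC)
cv2.imwrite(f"pics/d.png",cv2.cvtColor(np.hstack([a,b]),cv2.COLOR_RGB2BGR))
```

```text
t 6.25 pos [0.4942 0.2439 0.1113] xhead -11.26 zdir [ 0.335 -0.068 -0.94 ] w 0.108
turn [ 0.0012  0.0006 -0.001 ] shift in cur frame [-0.0071 -0.0003  0.0116] shift in goal frame [-0.0071 -0.0003  0.0116]
q [ 0.56 -0.    2.18 -0.36  0.74  1.  ] F [ 0.54  1.01 -1.57] T [ 0.069  0.251 -0.049]
```

View pics/d.png

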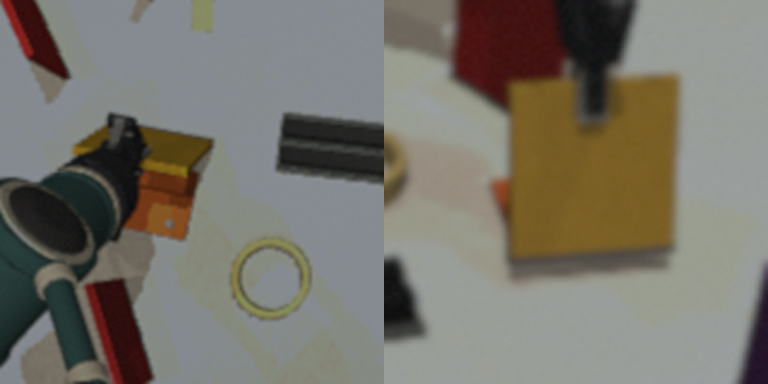

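The board hangs just above the table in front of the stand, with a shadow gap under its foot at (590,262).

Request:
arm_command:
  rows:
    - {"delta_rot":[0,0,0],"xyz":[-0.0015,0,0.003],"gripper":0.0}
    - {"delta_rot":[0,0,0],"xyz":[-0.0015,0,0.003],"gripper":0.0}
    - {"delta_rot":[0,0,0],"xyz":[-0.0015,0,0.003],"gripper":0.0}
    - {"delta_rot":[0,0,0],"xyz":[-0.001,0,0.002],"gripper":0.0}
    - {"delta_rot":[0,0,0],"xyz":[0,0,0],"gripper":0.0}

```text
time: 6.85
tool_pos: [0.4914, 0.2444, 0.0985]
tcp_rot: [3.046, -0.298, 0.536]
wrist_force: [0.7, -0.5, -2.7]
width: 0.109
```

Run:
```python
from h import *
plan([.4916,.2447,.098],-11.2,20)
```

```text
t 6.85 pos [0.4914 0.2444 0.0985] xhead -11.19 zdir [ 0.335 -0.067 -0.94 ] w 0.109
turn [0.0007 0.0004 0.0002] shift in cur frame [-0.     -0.0003  0.0005] shift in goal frame [-0.     -0.0003  0.0005]
q [ 0.57  0.01  2.2  -0.37  0.71  1.02] F [ 0.66 -0.49 -2.72] T [ 0.088  0.312 -0.017]
```

Request:
arm_command:
  rows:
    - {"delta_rot":[0,0,0],"xyz":[-0.0005,0,0.0015],"gripper":0.0}
    - {"delta_rot":[0,0,0],"xyz":[-0.0005,0,0.0015],"gripper":0.0}
    - {"delta_rot":[0,0,0],"xyz":[0,0,0],"gripper":0.0}

```text
time: 7.15
tool_pos: [0.4925, 0.2448, 0.0977]
tcp_rot: [3.046, -0.3, 0.539]
wrist_force: [-5.9, -1.2, 10.5]
width: 0.106
```

Run:
```python
from h import *
plan([.4916,.2447,.098],-11.2,20)
```

```text
t 7.15 pos [0.4925 0.2448 0.0977] xhead -11.24 zdir [ 0.337 -0.067 -0.939] w 0.106
turn [-0.     -0.0015 -0.0007] shift in cur frame [-0.0007  0.0003 -0.0006] shift in goal frame [-0.0007  0.0003 -0.0006]
q [ 0.57  0.01  2.2  -0.37  0.71  1.02] F [-5.93 -1.24 10.48] T [-0.418  0.931 -0.137]
```

Foot contact: 10 N upward. Releasing slowly, then retreating along the tool axis.

Request:
arm_command:
  rows:
    - {"delta_rot":[0,0,0],"xyz":[0,0,0],"gripper":0.02}
    - {"delta_rot":[0,0,0],"xyz":[0,0,0],"gripper":0.03}
    - {"delta_rot":[0,0,0],"xyz":[0,0,0],"gripper":0.034}
    - {"delta_rot":[0,0,0],"xyz":[0,0,0],"gripper":0.034}

```text
time: 7.55
tool_pos: [0.4921, 0.2446, 0.0958]
tcp_rot: [3.046, -0.299, 0.538]
wrist_force: [0.1, 0.7, -0.4]
width: 0.399
```

Run:
```python
from h import *
from workcell import read_camera
plan([.4916,.2447,.098],-11.2,20)
cc=read_camera("scene"); c=read_camera("top")
a=cv2.resize(c["pixels"][140:300,110:270],None,fx=2.4,fy=2.4,interpolation=cv2.INTER_CUBIC)
b=cv2.resize(cc["pixels"][120:220,280:380],None,fx=3.84,fy=3.84,interpolation=cv2.INTER_CUBIC)
cv2.imwrite(f"pics/e.png",cv2.cvtColor(np.hstack([a,b]),cv2.COLOR_RGB2BGR))
```

```text
t 7.55 pos [0.4921 0.2446 0.0958] xhead -11.2 zdir [ 0.336 -0.067 -0.94 ] w 0.399
turn [ 0.     -0.0005 -0.    ] shift in cur frame [ 0.0003 -0.     -0.0022] shift in goal frame [ 0.0003 -0.     -0.0022]
q [ 0.57  0.02  2.2  -0.37  0.7   1.02] F [ 0.12  0.67 -0.4 ] T [ 0.061  0.189 -0.013]
```

View pics/e.png

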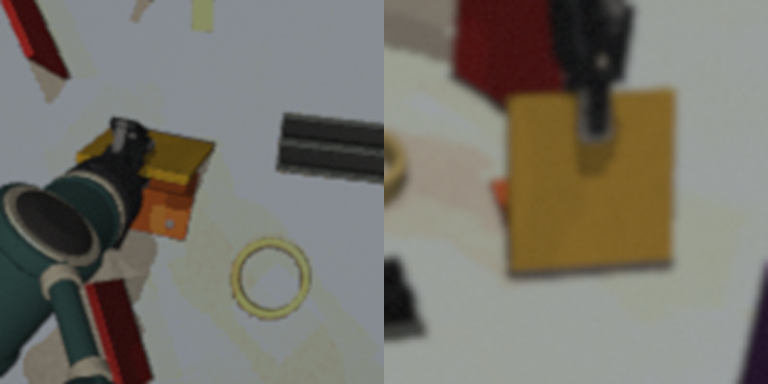

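The fingers are open, the front finger stands off the face at (597,130), and the foot is on the table at (590,270). Retreating.

Request:
arm_command:
  rows:
    - {"delta_rot":[0,0,0],"xyz":[0,0,-0.01],"gripper":0.034}
    - {"delta_rot":[0,0,0],"xyz":[0,0,-0.02],"gripper":0.034}
    - {"delta_rot":[0,0,0],"xyz":[0,0,-0.03],"gripper":0.034}
    - {"delta_rot":[0,0,0],"xyz":[0,0,-0.04],"gripper":0.034}
    - {"delta_rot":[0,0,0],"xyz":[0,0,-0.04],"gripper":0.034}
    - {"delta_rot":[0,0,0],"xyz":[0,0,0],"gripper":0.07}

```text
time: 8.25
tool_pos: [0.4471, 0.2567, 0.2353]
tcp_rot: [3.052, -0.3, 0.553]
wrist_force: [-0.4, 1.4, 1.1]
width: 0.553
```

```bash
cat > look.py <<'E'
from h import *
from workcell import read_camera
import sys
c=read_camera("top"); w=cloud(c); hsv=cv2.cvtColor(c["pixels"],cv2.COLOR_RGB2HSV)
cc=read_camera("scene"); w2=cloud(cc); hs2=cv2.cvtColor(cc["pixels"],cv2.COLOR_RGB2HSV)
for W,H in((w,hsv),(w2,hs2)):
    m=(H[...,0]>18)&(H[...,0]<32)&(H[...,1]>140)
    q=W[m&(W[...,2]>.01)&(W[...,0]>.4)&(W[...,0]<.65)&(abs(W[...,1]-.245)<.09)&(W[...,2]<.14)]
    if len(q)<50: print(len(q)); continue
    ctr=q.mean(0); n=np.linalg.svd(q-ctr)[2][2]; 
    print(len(q),ctr.round(3),n.round(3),'tilt',np.degrees(np.arcsin(abs(n[2]))).round(1),'head',np.degrees(np.arctan(n[1]/n[0])).round(1), q.min(0).round(3),q.max(0).round(3))
b=cv2.resize(cc["pixels"],(800,600),interpolation=cv2.INTER_CUBIC)
cv2.imwrite(f"pics/{sys.argv[1]}.png",cv2.cvtColor(b,cv2.COLOR_RGB2BGR))
cv2.imwrite(f"pics/{sys.argv[1]}t.png",cv2.cvtColor(c["pixels"],cv2.COLOR_RGB2BGR))
E
python3 look.py f
python3 - <<'E'
from h import *
plan([.497,-.102,.2],-86.6)
E
```

```text
796 [0.5   0.239 0.078] [-0.895  0.192 -0.402] tilt 23.7 head -12.1 [0.464 0.181 0.01 ] [0.539 0.301 0.127]
1787 [0.508 0.243 0.067] [ 0.904 -0.189  0.384] tilt 22.6 head -11.8 [0.474 0.184 0.01 ] [0.544 0.306 0.125]
t 8.35 pos [0.4454 0.2547 0.2296] xhead -11.23 zdir [ 0.339 -0.064 -0.939] w 0.723
turn [-0.234  -0.2975  1.3016] shift in cur frame [0.1025 0.34   0.0681] shift in goal frame [ 0.3591 -0.0304  0.0296]
q [ 0.64 -0.2   2.13 -0.31  1.    0.98] F [-0.45 -0.4  -1.37] T [ 0.037  0.185 -0.032]
```

View pics/f.png

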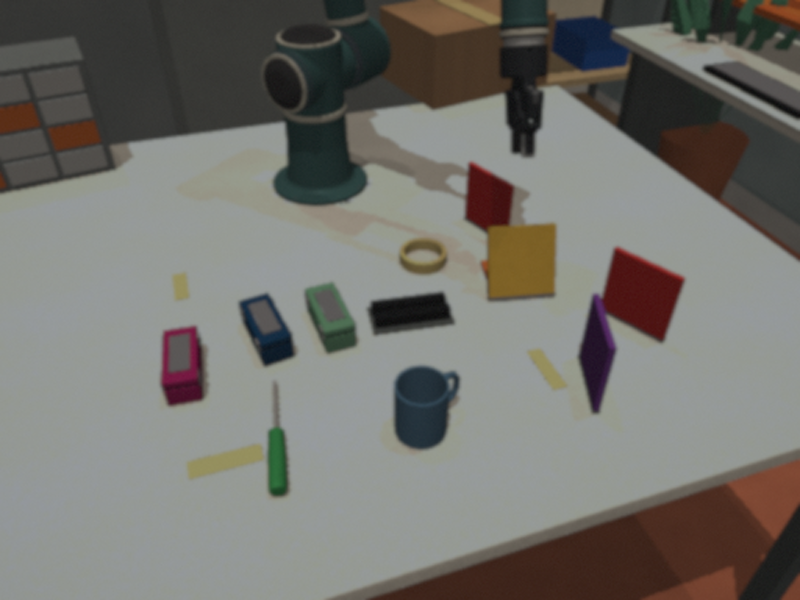

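The yellow board (520,262) leans on the stand at about 23° with the gripper clear. The cases, mug, tape and driver are where they were. Green case next: untilt and turn.

Request:
arm_command:
  rows:
    - {"delta_rot":[0,-0.116,0],"xyz":[0,0,0],"gripper":0.07}
    - {"delta_rot":[0,-0.116,0],"xyz":[0,0,0],"gripper":0.07}
    - {"delta_rot":[0,-0.116,0],"xyz":[0,0,0],"gripper":0.07}
    - {"delta_rot":[0,0,0.146],"xyz":[0,0,0],"gripper":0.07}
    - {"delta_rot":[0,0,0.146],"xyz":[0,0,0],"gripper":0.07}
    - {"delta_rot":[0,0,0.146],"xyz":[0,0,0],"gripper":0.07}
    - {"delta_rot":[0,0,0.146],"xyz":[0,0,0],"gripper":0.07}
    - {"delta_rot":[0,0,0.146],"xyz":[0,0,0],"gripper":0.07}
    - {"delta_rot":[0,0,0.146],"xyz":[0,0,0],"gripper":0.07}
    - {"delta_rot":[0,0,0.146],"xyz":[0,0,0],"gripper":0.07}
    - {"delta_rot":[0,0,0.146],"xyz":[0,0,0],"gripper":0.07}
    - {"delta_rot":[0,0,0.146],"xyz":[0,0,0],"gripper":0.07}

```text
time: 9.55
tool_pos: [0.444, 0.2531, 0.2251]
tcp_rot: [2.279, -2.158, -0.0]
wrist_force: [0.3, 0.2, 0.6]
width: 0.821
```

Run:
```python
from h import *
plan([.498,-.101,.14],-86.6)
c=dict(np.load("scene0.npz")); w=cloud(c); H=cv2.cvtColor(c["pixels"],cv2.COLOR_RGB2HSV)
for nm,(u0,u1,v0,v1) in dict(green=(190,232,175,228),blue=(148,192,180,235),mag=(98,135,203,262)).items():
    m=np.zeros(w.shape[:2],bool);m[v0:v1,u0:u1]=1
    print(nm,rect(w,m,.043,.056))
```

```text
t 9.55 pos [0.444  0.2531 0.2251] xhead -86.87 zdir [-0.002 -0.002 -1.   ] w 0.821
turn [ 0.0023 -0.0021 -0.0046] shift in cur frame [ 0.3563 -0.0347  0.0858] shift in goal frame [ 0.3567 -0.0329  0.0851]
q [ 0.47 -0.04  1.95 -0.    1.23  1.99] F [0.33 0.19 0.61] T [ 0.    -0.008  0.004]
green (662, array([501.1, -99.5]), array([123.8,  56.3]), 2.9, array([45.2, 50.2, 52.7]))
blue (696, array([ 497.5, -204.2]), array([124. ,  55.4]), 8.1, array([46. , 50.4, 52.9]))
mag (842, array([ 539.6, -339.4]), array([ 55.6, 122.2]), 86.3, array([45.7, 50.4, 52.9]))
```

Request:
arm_command:
  rows:
    - {"delta_rot":[0,0,0],"xyz":[0.0396,-0.0038,0.0095],"gripper":0.07}
    - {"delta_rot":[0,0,0],"xyz":[0.0396,-0.0038,0.0095],"gripper":0.07}
    - {"delta_rot":[0,0,0],"xyz":[0.0396,-0.0038,0.0095],"gripper":0.07}
    - {"delta_rot":[0,0,0],"xyz":[0.0396,-0.0038,0.0095],"gripper":0.07}
    - {"delta_rot":[0,0,0],"xyz":[0.0396,-0.0038,0.0095],"gripper":0.07}
    - {"delta_rot":[0,0,0],"xyz":[0.0396,-0.0038,0.0095],"gripper":0.07}
    - {"delta_rot":[0,0,0],"xyz":[0.0396,-0.0038,0.0095],"gripper":0.07}
    - {"delta_rot":[0,0,0],"xyz":[0.0396,-0.0038,0.0095],"gripper":0.07}
    - {"delta_rot":[0,0,0],"xyz":[0.0396,-0.0038,0.0095],"gripper":0.07}
    - {"delta_rot":[0,0,0],"xyz":[0,0,0],"gripper":0.07}
    - {"delta_rot":[0,0,0],"xyz":[0,0,0],"gripper":0.07}

```text
time: 10.65
tool_pos: [0.4995, -0.1003, 0.14]
tcp_rot: [2.284, -2.155, -0.004]
wrist_force: [0.2, 1.2, 0.3]
width: 0.822
```

Run:
```python
from h import *
plan([.499,-.101,.012],-86.6)
```

```text
t 10.65 pos [ 0.4995 -0.1003  0.14  ] xhead -86.66 zdir [-0.003  0.001 -1.   ] w 0.822
turn [ 0.0026  0.0013 -0.0011] shift in cur frame [0.0008 0.0002 0.128 ] shift in goal frame [0.0007 0.0005 0.128 ]
q [-0.25  0.03  2.05  0.    1.07  1.26] F [0.22 1.19 0.3 ] T [0.038 0.022 0.023]
```

Request:
arm_command:
  rows:
    - {"delta_rot":[0,0,0],"xyz":[0,0,0.04],"gripper":0.07}
    - {"delta_rot":[0,0,0],"xyz":[0,0,0.04],"gripper":0.07}
    - {"delta_rot":[0,0,0],"xyz":[0,0,0.03],"gripper":0.07}
    - {"delta_rot":[0,0,0],"xyz":[0,0,0.018],"gripper":0.07}
    - {"delta_rot":[0,0,0],"xyz":[0,0,0],"gripper":0.07}
    - {"delta_rot":[0,0,0],"xyz":[0,0,0],"gripper":0.0}
    - {"delta_rot":[0,0,0],"xyz":[0,0,0],"gripper":0.0}
    - {"delta_rot":[0,0,0],"xyz":[0,0,0],"gripper":0.0}
  force: 40

```text
time: 11.45
tool_pos: [0.5021, -0.0997, 0.0153]
tcp_rot: [-2.288, 2.151, -0.005]
wrist_force: [0.1, -0.8, -3.3]
width: 0.602
```

Run:
```python
from h import *
plan([.499,-.101,.012],-86.6)
```

```text
t 11.45 pos [ 0.5021 -0.0997  0.0153] xhead -86.47 zdir [ 0.004 -0.001 -1.   ] w 0.602
turn [-0.0035 -0.001   0.0023] shift in cur frame [0.0011 0.0032 0.0032] shift in goal frame [0.0011 0.0032 0.0033]
q [-0.24  0.2   2.13  0.    0.81  1.26] F [ 0.11 -0.81 -3.29] T [-0.001  0.004 -0.02 ]
```

Request:
arm_command:
  rows:
    - {"delta_rot":[0,0,0],"xyz":[0,0,-0.02],"gripper":0.0}
    - {"delta_rot":[0,0,0],"xyz":[0,0,-0.035],"gripper":0.0}
    - {"delta_rot":[0,0,0],"xyz":[0,0,-0.035],"gripper":0.0}
    - {"delta_rot":[0,0,0],"xyz":[0,0,-0.02],"gripper":0.0}
    - {"delta_rot":[0,0,0],"xyz":[0,0,0],"gripper":0.0}
    - {"delta_rot":[0,0,0],"xyz":[0,-0.05,0],"gripper":0.0}
    - {"delta_rot":[0,0,0],"xyz":[0,-0.05,0],"gripper":0.0}
    - {"delta_rot":[0,0,0],"xyz":[0,0,0],"gripper":0.0}
    - {"delta_rot":[0,0,0],"xyz":[0,0,0],"gripper":0.0}
    - {"delta_rot":[0,0,0],"xyz":[0,0,0],"gripper":0.0}
    - {"delta_rot":[0,0,0],"xyz":[0,0,0],"gripper":0.0}
    - {"delta_rot":[0,0,0],"xyz":[0,0,0],"gripper":0.0}

```text
time: 12.65
tool_pos: [0.5998, -0.0937, 0.1243]
tcp_rot: [-2.287, 2.152, -0.002]
wrist_force: [-0.1, 0.3, -3.6]
width: 0.609
```

```bash
cat > tq.py <<'E'
from h import *
from workcell import bot, read_camera
T=[];F=[]
for i in range(8):
    s=bot.read_state(); T.append(R.from_rotvec(s['tcp_rot']).inv().apply(s['torque'])); F.append(s['wrist_force']); read_camera("top")
print('torque TOOL axes mean',np.mean(T,0).round(4),'sd',np.std(T,0).round(4),'F',np.mean(F,0).round(2))
plan([.499,-.101,.012],-86.6)
E
python3 tq.py
```

```text
torque TOOL axes mean [-0.0048 -0.0042  0.0189] sd [0.0419 0.0256 0.0281] F [-0.07 -0.19 -3.43]
t 13.05 pos [ 0.6009 -0.0937  0.1245] xhead -86.49 zdir [ 0.002 -0.    -1.   ] w 0.603
turn [-0.0017 -0.0004  0.0018] shift in cur frame [0.001  0.1023 0.1123] shift in goal frame [0.0013 0.1021 0.1125]
q [-0.2   0.22  1.86  0.    1.06  1.31] F [-0.12 -0.33 -2.94] T [-0.005  0.009  0.033]
```

Request:
arm_command:
  rows:
    - {"delta_rot":[0,0,0],"xyz":[0,0.05,0],"gripper":0.0}
    - {"delta_rot":[0,0,0],"xyz":[0,0.05,0],"gripper":0.0}
    - {"delta_rot":[0,0,0],"xyz":[0,0,0],"gripper":0.0}
    - {"delta_rot":[0,0,0],"xyz":[0,0,0],"gripper":0.0}
    - {"delta_rot":[0,0,0],"xyz":[0,0,0],"gripper":0.0}
    - {"delta_rot":[0,0,0],"xyz":[0,0,0],"gripper":0.0}
    - {"delta_rot":[0,0,0],"xyz":[0,0,0],"gripper":0.0}

```text
time: 13.75
tool_pos: [0.5026, -0.0999, 0.1248]
tcp_rot: [-2.288, 2.151, -0.004]
wrist_force: [1.2, 0.0, -3.5]
width: 0.599
```

```bash
python3 tq.py
```

```text
torque TOOL axes mean [ 0.0167 -0.0176  0.0041] sd [0.0238 0.0271 0.0313] F [-0.02 -0.08 -3.37]
t 14.15 pos [ 0.5011 -0.0997  0.124 ] xhead -86.49 zdir [ 0.001 -0.    -1.   ] w 0.603
turn [-0.0012 -0.0003  0.0019] shift in cur frame [0.0011 0.0023 0.112 ] shift in goal frame [0.0011 0.0022 0.112 ]
q [-0.25  0.05  2.06  0.    1.03  1.26] F [-0.65 -1.72 -2.58] T [-0.035 -0.035  0.029]
```

Green shows tool-x moments of −0.005 and +0.017 Nm, so no shift. It is packed. Putting it back.

Request:
arm_command:
  rows:
    - {"delta_rot":[0,0,0],"xyz":[0,0,0.04],"gripper":0.0}
    - {"delta_rot":[0,0,0],"xyz":[0,0,0.04],"gripper":0.0}
    - {"delta_rot":[0,0,0],"xyz":[0,0,0.02],"gripper":0.0}
    - {"delta_rot":[0,0,0],"xyz":[0,0,0.007],"gripper":0.0}
    - {"delta_rot":[0,0,0],"xyz":[0,0,0.002],"gripper":0.0}
    - {"delta_rot":[0,0,0],"xyz":[0,0,0.001],"gripper":0.0}
    - {"delta_rot":[0,0,0],"xyz":[0,0,0],"gripper":0.06}
    - {"delta_rot":[0,0,0],"xyz":[0,0,0],"gripper":0.07}
    - {"delta_rot":[0,0,0],"xyz":[0,0,0],"gripper":0.07}

```text
time: 15.05
tool_pos: [0.5025, -0.1001, 0.0153]
tcp_rot: [-2.287, 2.151, -0.006]
wrist_force: [0.2, 0.5, -0.0]
width: 0.816
```

Request:
arm_command:
  rows:
    - {"delta_rot":[0,0,0],"xyz":[0,0,-0.03],"gripper":0.07}
    - {"delta_rot":[0,0,0],"xyz":[0,0,-0.05],"gripper":0.07}
    - {"delta_rot":[0,0,0],"xyz":[0,0,-0.045],"gripper":0.07}
    - {"delta_rot":[0,0,-0.085],"xyz":[0,0,0],"gripper":0.07}

```text
time: 15.45
tool_pos: [0.507, -0.1012, 0.1476]
tcp_rot: [-2.374, 2.046, -0.023]
wrist_force: [1.5, -0.9, 0.1]
width: 0.821
```

```bash
python3 look.py g
python3 - <<'E'
from h import *
plan([.495,-.206,.14],-81.8)
E
```

```text
834 [0.499 0.241 0.08 ] [-0.894  0.187 -0.407] tilt 24.0 head -11.8 [0.464 0.181 0.01 ] [0.539 0.305 0.127]
1785 [0.508 0.243 0.067] [ 0.905 -0.186  0.383] tilt 22.5 head -11.6 [0.468 0.184 0.01 ] [0.542 0.305 0.125]
t 15.55 pos [ 0.5029 -0.1002  0.1419] xhead -81.61 zdir [ 0.007 -0.002 -1.   ] w 0.817
turn [-0.0066 -0.0027  0.0034] shift in cur frame [0.1035 0.0233 0.0021] shift in goal frame [0.1036 0.0229 0.0019]
q [-0.25  0.03  2.05  0.    1.06  1.18] F [-0.66 -0.72 -0.5 ] T [ 0.015 -0.006 -0.011]
```

View pics/g.png

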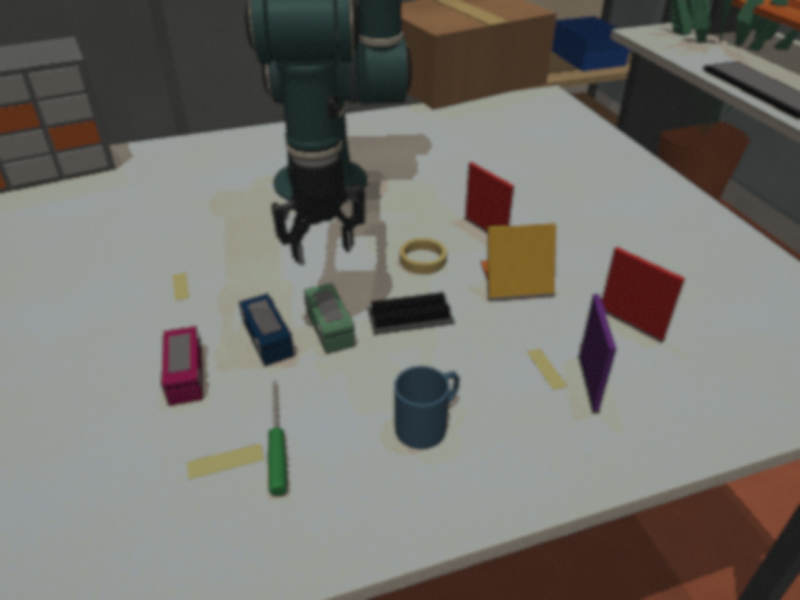

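The green case is back level at its place (330,317) and the board is unchanged. Next: blue, at (266,327).

Request:
arm_command:
  rows:
    - {"delta_rot":[0,0,0.003],"xyz":[0.0345,0.0076,0],"gripper":0.07}
    - {"delta_rot":[0,0,0],"xyz":[0.0345,0.0076,0],"gripper":0.07}
    - {"delta_rot":[0,0,0],"xyz":[0.0345,0.0076,0],"gripper":0.07}
    - {"delta_rot":[0,0,0],"xyz":[0,0,0],"gripper":0.07}
    - {"delta_rot":[0,0,0],"xyz":[0,0,0.04],"gripper":0.07}
    - {"delta_rot":[0,0,0],"xyz":[0,0,0.03],"gripper":0.07}
    - {"delta_rot":[0,0,0],"xyz":[0,0,0],"gripper":0.07}

```text
time: 16.25
tool_pos: [0.4884, -0.2027, 0.0634]
tcp_rot: [2.371, -2.057, -0.016]
wrist_force: [-0.6, 0.7, -0.5]
width: 0.818
```

Run:
```python
from h import *
plan([.495,-.206,.014],-81.8)
```

```text
t 16.25 pos [ 0.4884 -0.2027  0.0634] xhead -81.89 zdir [-0.009  0.005 -1.   ] w 0.818
turn [ 0.0086  0.0064 -0.0015] shift in cur frame [ 0.0045 -0.0065  0.0494] shift in goal frame [ 0.0042 -0.0061  0.0494]
q [-0.44  0.16  2.06  0.    0.93  0.99] F [-0.65  0.75 -0.49] T [ 0.033  0.004 -0.004]
```

Request:
arm_command:
  rows:
    - {"delta_rot":[0,0,0],"xyz":[0.003,-0.003,0.03],"gripper":0.07}
    - {"delta_rot":[0,0,0],"xyz":[0,0,0.015],"gripper":0.07}
    - {"delta_rot":[0,0,0],"xyz":[0,0,0],"gripper":0.07}
    - {"delta_rot":[0,0,0],"xyz":[0,0,0],"gripper":0.07}

```text
time: 16.65
tool_pos: [0.4969, -0.2077, 0.0246]
tcp_rot: [-2.374, 2.056, -0.001]
wrist_force: [0.5, -0.2, 0.6]
width: 0.822
```

Run:
```python
from h import *
plan([.495,-.206,.014],-81.8)
```

```text
t 16.65 pos [ 0.4969 -0.2077  0.0246] xhead -81.8 zdir [ 0.001  0.    -1.   ] w 0.822
turn [-0.001  -0.0001  0.0001] shift in cur frame [-0.002   0.0017  0.0105] shift in goal frame [-0.002   0.0016  0.0106]
q [-0.44  0.23  2.07  0.    0.84  0.98] F [ 0.5  -0.18  0.56] T [-0.006 -0.023  0.013]
```

Request:
arm_command:
  rows:
    - {"delta_rot":[0,0,0],"xyz":[0,0.001,0.01],"gripper":0.07}
    - {"delta_rot":[0,0,0],"xyz":[0,0,0],"gripper":0.0}
    - {"delta_rot":[0,0,0],"xyz":[0,0,0],"gripper":0.0}
    - {"delta_rot":[0,0,0],"xyz":[0,0,0],"gripper":0.0}
    - {"delta_rot":[0,0,0],"xyz":[0,0,0],"gripper":0.0}

```text
time: 17.15
tool_pos: [0.496, -0.2081, 0.0144]
tcp_rot: [-2.374, 2.056, -0.002]
wrist_force: [0.3, 0.8, 0.5]
width: 0.602
```

Request:
arm_command:
  rows:
    - {"delta_rot":[0,0,0],"xyz":[0,0,-0.02],"gripper":0.0}
    - {"delta_rot":[0,0,0],"xyz":[0,0,-0.035],"gripper":0.0}
    - {"delta_rot":[0,0,0],"xyz":[0,0,-0.035],"gripper":0.0}
    - {"delta_rot":[0,0,0],"xyz":[0,0,-0.02],"gripper":0.0}
    - {"delta_rot":[0,0,0],"xyz":[0,0,0],"gripper":0.0}
    - {"delta_rot":[0,0,0],"xyz":[0,-0.05,0],"gripper":0.0}
    - {"delta_rot":[0,0,0],"xyz":[0,-0.05,0],"gripper":0.0}
    - {"delta_rot":[0,0,0],"xyz":[0,0,0],"gripper":0.0}
    - {"delta_rot":[0,0,0],"xyz":[0,0,0],"gripper":0.0}
    - {"delta_rot":[0,0,0],"xyz":[0,0,0],"gripper":0.0}
    - {"delta_rot":[0,0,0],"xyz":[0,0,0],"gripper":0.0}
    - {"delta_rot":[0,0,0],"xyz":[0,0,0],"gripper":0.0}

```text
time: 18.35
tool_pos: [0.5935, -0.194, 0.124]
tcp_rot: [-2.374, 2.057, -0.001]
wrist_force: [0.6, 0.1, -3.0]
width: 0.602
```

```bash
python3 tq.py
```

```text
torque TOOL axes mean [-0.0393 -0.0199 -0.0167] sd [0.0338 0.0236 0.0176] F [ 0.22  0.08 -3.04]
t 18.75 pos [ 0.5948 -0.1939  0.1245] xhead -81.8 zdir [ 0.002 -0.    -1.   ] w 0.603
turn [-0.0017 -0.0006  0.0837] shift in cur frame [-0.1057  0.0817  0.1123] shift in goal frame [-0.0985  0.0901  0.1125]
q [-0.36  0.26  1.82  0.    1.06  1.07] F [-0.23 -0.13 -4.05] T [-0.027  0.06  -0.027]
```

Request:
arm_command:
  rows:
    - {"delta_rot":[0,0,0],"xyz":[0,0.05,0],"gripper":0.0}
    - {"delta_rot":[0,0,0],"xyz":[0,0.05,0],"gripper":0.0}
    - {"delta_rot":[0,0,0],"xyz":[0,0,0],"gripper":0.0}
    - {"delta_rot":[0,0,0],"xyz":[0,0,0],"gripper":0.0}
    - {"delta_rot":[0,0,0],"xyz":[0,0,0],"gripper":0.0}
    - {"delta_rot":[0,0,0],"xyz":[0,0,0],"gripper":0.0}
    - {"delta_rot":[0,0,0],"xyz":[0,0,0],"gripper":0.0}

```text
time: 19.45
tool_pos: [0.4973, -0.2083, 0.1247]
tcp_rot: [-2.374, 2.055, -0.004]
wrist_force: [-0.5, 0.8, -2.9]
width: 0.607
```

```bash
python3 tq.py
```

```text
torque TOOL axes mean [ 0.0484 -0.0028  0.0023] sd [0.0226 0.0174 0.0234] F [ 0.16 -0.15 -3.37]
t 19.85 pos [ 0.4959 -0.2081  0.1241] xhead -81.79 zdir [ 0.001 -0.    -1.   ] w 0.602
turn [-0.0013 -0.0004  0.084 ] shift in cur frame [-0.1056 -0.0183  0.1121] shift in goal frame [-0.1067 -0.0095  0.1121]
q [-0.44  0.1   2.01  0.    1.04  0.98] F [ 0.27 -0.42 -2.25] T [ 0.042 -0.008  0.02 ]
```

Blue shifts by 0.088 Nm, so it is likely the rattling one. One more stroke pair to confirm.

Request:
arm_command:
  rows:
    - {"delta_rot":[0,0,0],"xyz":[0,-0.05,0],"gripper":0.0}
    - {"delta_rot":[0,0,0],"xyz":[0,-0.05,0],"gripper":0.0}
    - {"delta_rot":[0,0,0],"xyz":[0,0,0],"gripper":0.0}
    - {"delta_rot":[0,0,0],"xyz":[0,0,0],"gripper":0.0}
    - {"delta_rot":[0,0,0],"xyz":[0,0,0],"gripper":0.0}
    - {"delta_rot":[0,0,0],"xyz":[0,0,0],"gripper":0.0}
    - {"delta_rot":[0,0,0],"xyz":[0,0,0],"gripper":0.0}

```text
time: 20.55
tool_pos: [0.5937, -0.1941, 0.1245]
tcp_rot: [-2.373, 2.057, -0.002]
wrist_force: [-0.4, 0.5, -2.9]
width: 0.601
```

```bash
python3 tq.py
```

```text
torque TOOL axes mean [-0.0421 -0.0192  0.0167] sd [0.0283 0.0228 0.0274] F [-0.21 -0.09 -3.04]
t 20.95 pos [ 0.5947 -0.1939  0.1244] xhead -81.8 zdir [ 0.002 -0.    -1.   ] w 0.596
turn [-0.0016 -0.0005  0.0838] shift in cur frame [-0.1057  0.0817  0.1122] shift in goal frame [-0.0984  0.09    0.1124]
q [-0.36  0.26  1.82  0.    1.06  1.07] F [-0.49  0.06 -3.91] T [-0.092  0.076 -0.036]
```

Request:
arm_command:
  rows:
    - {"delta_rot":[0,0,0],"xyz":[0,0.05,0],"gripper":0.0}
    - {"delta_rot":[0,0,0],"xyz":[0,0.05,0],"gripper":0.0}
    - {"delta_rot":[0,0,0],"xyz":[0,0,0],"gripper":0.0}
    - {"delta_rot":[0,0,0],"xyz":[0,0,0],"gripper":0.0}
    - {"delta_rot":[0,0,0],"xyz":[0,0,0],"gripper":0.0}
    - {"delta_rot":[0,0,0],"xyz":[0,0,0],"gripper":0.0}
    - {"delta_rot":[0,0,0],"xyz":[0,0,0],"gripper":0.0}

```text
time: 21.65
tool_pos: [0.4973, -0.2083, 0.1247]
tcp_rot: [-2.374, 2.055, -0.004]
wrist_force: [-1.4, -0.1, -3.7]
width: 0.601
```

```bash
python3 tq.py
```

```text
torque TOOL axes mean [ 0.0478 -0.0166  0.0061] sd [0.0199 0.0228 0.0282] F [-0.2   0.22 -3.15]
t 22.05 pos [ 0.4958 -0.2081  0.1241] xhead -81.79 zdir [ 0.001 -0.    -1.   ] w 0.606
turn [-0.0013 -0.0003  0.084 ] shift in cur frame [-0.1056 -0.0183  0.112 ] shift in goal frame [-0.1067 -0.0095  0.1121]
q [-0.44  0.1   2.01  0.    1.04  0.98] F [ 0.41  0.05 -3.51] T [-0.003 -0.086 -0.032]
```

Run:
```python
from h import *
plan([.623,.219,.18],-11.3)
c=dict(np.load("top0.npz")); w=cloud(c)
for nm,(a,b,cc,d) in dict(purple=(155,192,80,142),red=(98,142,118,178),mug=(248,292,92,134)).items():
    m=np.zeros(w.shape[:2],bool);m[cc:d,a:b]=1
    q=w[m&(w[...,2]>.012)]; print(nm,q.min(0).round(3),q.max(0).round(3))
```

```text
t 22.05 pos [ 0.4958 -0.2081  0.1241] xhead -81.79 zdir [ 0.001 -0.    -1.   ] w 0.606
turn [-9.0000e-04 -1.1000e-03 -1.2302e+00] shift in cur frame [-0.4045 -0.187  -0.0559] shift in goal frame [ 0.041  -0.4437 -0.0559]
q [-0.44  0.1   2.01  0.    1.04  0.98] F [ 0.41  0.05 -3.51] T [-0.003 -0.086 -0.032]
purple [0.69  0.215 0.012] [0.804 0.264 0.136]
red [0.594 0.351 0.013] [0.706 0.41  0.135]
mug [ 0.71  -0.07   0.012] [0.787 0.033 0.094]
```

Request:
arm_command:
  rows:
    - {"delta_rot":[0,0,0],"xyz":[0,0,-0.03],"gripper":0.0}
    - {"delta_rot":[0,0,0],"xyz":[0,0,-0.03],"gripper":0.0}
    - {"delta_rot":[0,0,-0.1],"xyz":[0,0,0],"gripper":0.0}
    - {"delta_rot":[0,0,-0.145],"xyz":[0,0,0],"gripper":0.0}
    - {"delta_rot":[0,0,-0.145],"xyz":[0,0,0],"gripper":0.0}
    - {"delta_rot":[0,0,-0.145],"xyz":[0,0,0],"gripper":0.0}
    - {"delta_rot":[0,0,-0.145],"xyz":[0,0,0],"gripper":0.0}
    - {"delta_rot":[0,0,-0.145],"xyz":[0,0,0],"gripper":0.0}
    - {"delta_rot":[0,0,-0.145],"xyz":[0,0,0],"gripper":0.0}
    - {"delta_rot":[0,0,-0.145],"xyz":[0,0,0],"gripper":0.0}
    - {"delta_rot":[0,0,-0.115],"xyz":[0,0,0],"gripper":0.0}
    - {"delta_rot":[0,0,0],"xyz":[0,0,0],"gripper":0.0}

```text
time: 23.25
tool_pos: [0.4956, -0.2081, 0.184]
tcp_rot: [3.126, -0.309, 0.002]
wrist_force: [0.0, 0.1, -3.1]
width: 0.603
```

Run:
```python
from h import *
plan([.623,.219,.18],-11.3)
```

```text
t 23.25 pos [ 0.4956 -0.2081  0.184 ] xhead -11.31 zdir [ 0.001 -0.    -1.   ] w 0.603
turn [-0.0001 -0.0013 -0.0001] shift in cur frame [ 0.0412 -0.4438  0.0041] shift in goal frame [ 0.0413 -0.4437  0.004 ]
q [-0.44  0.04  1.95  0.    1.15 -0.25] F [ 0.03  0.13 -3.09] T [ 0.051 -0.044 -0.028]
```

Request:
arm_command:
  rows:
    - {"delta_rot":[0,0,0],"xyz":[0.0018,-0.025,0],"gripper":0.0}
    - {"delta_rot":[0,0,0],"xyz":[0.0018,-0.04,0],"gripper":0.0}
    - {"delta_rot":[0,0,0],"xyz":[0.0018,-0.04,0],"gripper":0.0}
    - {"delta_rot":[0,0,0],"xyz":[0.0018,-0.04,0],"gripper":0.0}
    - {"delta_rot":[0,0,0],"xyz":[0.0018,-0.04,0],"gripper":0.0}
    - {"delta_rot":[0,0,0],"xyz":[0.0018,-0.04,0],"gripper":0.0}
    - {"delta_rot":[0,0,0],"xyz":[0.0018,-0.04,0],"gripper":0.0}
    - {"delta_rot":[0,0,0],"xyz":[0.0018,-0.04,0],"gripper":0.0}
    - {"delta_rot":[0,0,0],"xyz":[0.0018,-0.04,0],"gripper":0.0}
    - {"delta_rot":[0,0,0],"xyz":[0.0018,-0.04,0],"gripper":0.0}
    - {"delta_rot":[0,0,0],"xyz":[0.0018,-0.034,0],"gripper":0.0}
    - {"delta_rot":[0,0,0],"xyz":[0.0015,-0.025,0],"gripper":0.0}

```text
time: 24.45
tool_pos: [0.604, 0.2255, 0.184]
tcp_rot: [-3.126, 0.313, -0.002]
wrist_force: [0.4, 0.2, -3.0]
width: 0.602
```

Request:
arm_command:
  rows:
    - {"delta_rot":[0,0,0],"xyz":[0,0,0],"gripper":0.0}
    - {"delta_rot":[0,0,0],"xyz":[0,0,0],"gripper":0.0}
    - {"delta_rot":[0,0,0],"xyz":[0,0,0],"gripper":0.0}

```text
time: 24.75
tool_pos: [0.6034, 0.2222, 0.1838]
tcp_rot: [3.125, -0.312, 0.001]
wrist_force: [-0.2, -0.5, -3.5]
width: 0.6
```

```bash
python3 look.py i
python3 - <<'E'
from h import *
plan([.604,.223,.07],-11.3)
E
```

```text
64 [0.505 0.19  0.043] [-0.9    0.196 -0.389] tilt 22.9 head -12.3 [0.481 0.181 0.012] [0.522 0.206 0.095]
1230 [0.512 0.236 0.052] [-0.904  0.187 -0.384] tilt 22.6 head -11.7 [0.471 0.184 0.01 ] [0.544 0.3   0.124]
t 24.85 pos [0.6035 0.2219 0.1841] xhead -11.43 zdir [ 0.001 -0.001 -1.   ] w 0.602
turn [ 0.0005 -0.0012 -0.0022] shift in cur frame [ 1.000e-04 -1.300e-03  1.141e-01] shift in goal frame [ 0.0002 -0.0012  0.1141]
q [ 0.31  0.24  1.73 -0.    1.18  0.51] F [-0.25  0.11 -3.45] T [-0.072 -0.042 -0.01 ]
```

View pics/i.png

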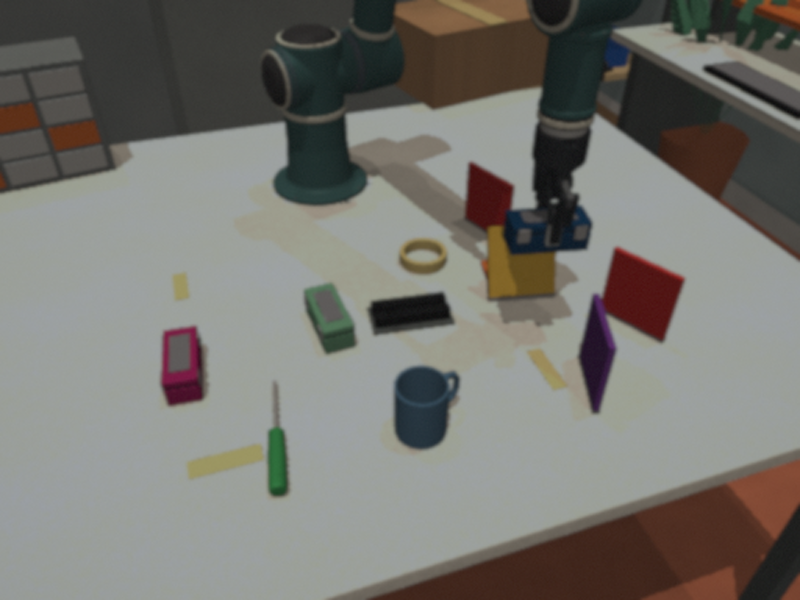

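View pics/it.png

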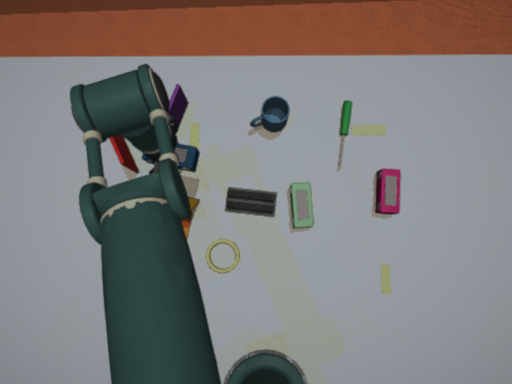

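The blue case is held level above the front of the board (547,230). The board still leans, and everything else is unmoved. Lowering.

Request:
arm_command:
  rows:
    - {"delta_rot":[0,0,0],"xyz":[0,0,0.02],"gripper":0.0}
    - {"delta_rot":[0,0,0],"xyz":[0,0,0.025],"gripper":0.0}
    - {"delta_rot":[0,0,0],"xyz":[0,0,0.025],"gripper":0.0}
    - {"delta_rot":[0,0,0],"xyz":[0,0,0.025],"gripper":0.0}
    - {"delta_rot":[0,0,0],"xyz":[0,0,0.015],"gripper":0.0}
    - {"delta_rot":[0,0,0],"xyz":[0,0,0],"gripper":0.0}
    - {"delta_rot":[0,0,0],"xyz":[0,0,0],"gripper":0.0}
    - {"delta_rot":[0,0,0],"xyz":[0,0,0],"gripper":0.0}
    - {"delta_rot":[0,0,0],"xyz":[0,0,0],"gripper":0.0}

```text
time: 25.75
tool_pos: [0.6053, 0.2234, 0.0762]
tcp_rot: [-3.125, 0.31, -0.007]
wrist_force: [0.4, 0.4, -3.0]
width: 0.604
```

```bash
python3 look.py j
python3 - <<'E'
from h import *
from workcell import bot,read_camera
plan([.604,.223,.07],-11.3)
s=bot.read_state(); S=np.array([.481,.2475]); h=np.radians(-11.3); d=s['tool_pos'][:2]-S
print('stand frame',d@[np.cos(h),np.sin(h)],d@[-np.sin(h),np.cos(h)], np.abs(s['joint_vel']).max())
c=read_camera("scene");w=cloud(c);H=cv2.cvtColor(c["pixels"],cv2.COLOR_RGB2HSV)
m=(H[...,0]>100)&(H[...,0]<125)&(H[...,1]>120)
q=w[m&(abs(w[...,0]-.61)<.1)&(abs(w[...,1]-.22)<.1)&(w[...,2]>.02)]
print(len(q),np.percentile(q,[2,98],axis=0).round(3))
E
```

```text
7
740 [0.499 0.216 0.083] [ 0.937 -0.033  0.347] tilt 20.3 head -2.0 [0.474 0.165 0.01 ] [0.581 0.287 0.14 ]
t 25.85 pos [0.6048 0.2233 0.0756] xhead -11.32 zdir [ 0.004  0.    -1.   ] w 0.602
turn [-0.0011 -0.0034 -0.0004] shift in cur frame [-0.0007  0.0005  0.0056] shift in goal frame [-0.0007  0.0005  0.0056]
q [ 0.32  0.34  1.81 -0.    0.99  0.51] F [ 0.49 -0.17 -3.61] T [-0.088  0.012 -0.021]
stand frame 0.1261163783154998 0.0005639562843232939 0.004240532331347047
416 [[0.581 0.16  0.069]
 [0.641 0.272 0.114]]
```

View pics/j.png

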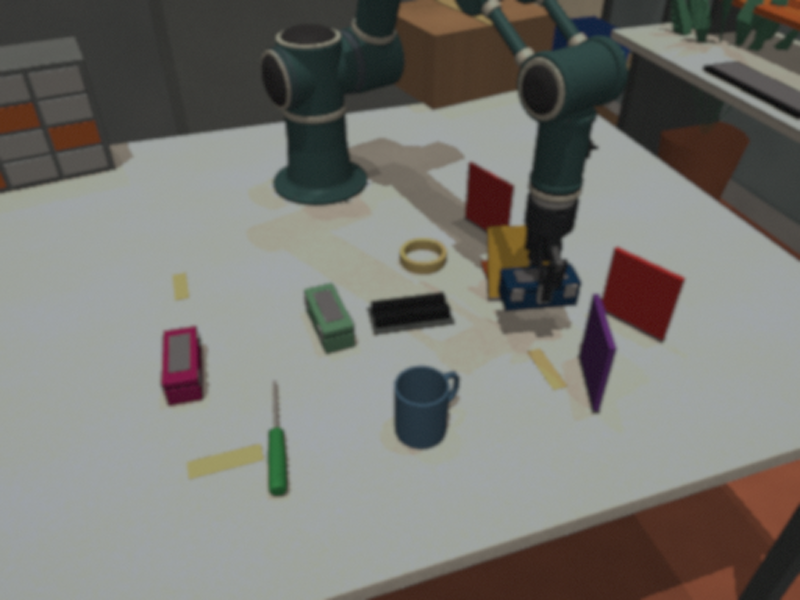

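The blue case is level above its shadow at (540,290), clear of the leaning board, the purple board and the table. Handing in.

```bash
python3 -c "
from workcell import bot
print(bot.finish_job())"
```

```text
the job is handed in; nothing more can be done
None
```

I finished the job and handed it in at about 26 s of the 72 s limit; the hand-in gives no verdict. The rattling case is the dark blue one.

- **Board:** I took the yellow board out of its rack and leaned it on the front of the orange stand. It measured 22.5–24° from upright, in line with the stand face, released and steady. It came out slightly steeper than the 20° in the description, but within the allowed 8–37°.
- **Finding the rattle:** I shook the cases in 100 mm strokes and compared the moment on the tool after each stroke.
  - Green changed by only about 0.02 Nm, so I set it back level in its place.
  - Blue swung repeatably from −0.04 to +0.05 Nm over two stroke pairs.
  - I never picked up or shook magenta, because blue's result was repeatable and close to the 0.1 Nm expected.
- **Final pose:** The blue case is held at 40 N, level and along the board. It is about 126 mm ahead of the stand's origin and on its midline, with its centre about 90 mm up, and it touches nothing. The camera put the case centre a few mm to one side of the gripper, well within the limit.
- **Bystanders:** In the last picture the mug, tape roll and screwdriver look unmoved, and the green and magenta cases lie level in place. I judged these by eye.
- **Checks that failed:** In the last look the case and arm covered most of the board. The top camera's angle fit had too few points and the scene camera's fit was spoiled, so the clean board angle is from just before the final lowering.

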